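# Put the bench things back where each kind belongs

### The arm

A 6-joint arm with a two-finger parallel gripper is mounted at the origin on a cart in front of the work surface, level with it; the furniture and walls round the work are solid. World frame = base frame: x ahead of the robot, y to its left, z up, the work surface at z = 0. Lengths are in mm, angles in degrees, forces in N, time in s.
With the tool pointing down it reaches from about 375 to 975 mm from the base axis. Payload 3.8 kg.
Tool frame: the origin (TCP) lies at the very end of the fingers, on their centre line; the grasp point (between the pads) lies 19 mm behind it; z points along the fingers, y is the line along which they close (so a half turn about z gives the same grasp; the last joint's range is limited). The gripper opens to 85 mm and grips with 20 to 120 N. Pads are 22 mm wide; open, the fingers measure 114 mm over their backs; the gripper's body (76 mm by 85 mm) begins 54 mm behind the grasp point. The pads swing forward as they close: fully open they stand 13 mm farther back than shut.
Start: joints at [62.286, 15.12, 91.902, -0, 72.978, -2.114], TCP at [291.652, 608.734, 231.28] pointing down, gripper open.
Joint ranges: [-150.88, 150.88], [-54.13, 125.18], [17.81, 147.31], [-75.09, 255.09], [0, 152.58], [-146.25, 146.25]. Speed limits (degrees/s): [147.25, 147.25, 180, 180, 180, 180].

### API

Orientations are given as a 3x3 rotation matrix whose columns are the frame's x, y, z axes.
In Python, from cell import manip gives the robot as it stands.
- The arm moves only by the tool servo_tool, never from a script. Its argument "deltas" is a list of rows, each an object with "slide": the shift along the tool's x, y, z in units of 30 mm (1.0 is 30 mm), a list of three; "turn": the turn about the tool's z in units of 5 degrees (1.0 is 5 degrees). A call has 1 to 10 rows; each row shifts and turns the commanded pose from where the row before left it, along the tool's axes as they then stand; what a row does not reach is not made up. A row lasts 1/12 s, in which the tool goes at most 41.7 mm and 7.16 degrees, less where a joint would pass 70% of its speed; a pose out of reach is approached as far as the arm can. A call is refused whole if a number of a shift passes 1 or a number of a turn 1, either way. A call with a gripper value outside its range is refused whole. "jaw" is the finger opening in mm, from 0 to 85.4, set as the call begins (left out, the last holds). The fingers move at their own pace and stop on an object; "squeeze" is the grip in N (left out, the last holds). Time passes only in rows, so rows that do not move let the fingers close. It gives the time, the measured TCP pose, the force, the opening and the grip force at its end, in the units of the state.
- manip.observe(): the state, without advancing time (a new reading comes with each control period).
- manip.get_image(name): name is "side" or "top"; returns a dict with "image" (400x640x3 uint8, red, green, blue), "vfov" (degrees; the focal length in pixels is half the picture's height over the tangent of half this angle, whatever the lens; pixels are square), "cx", "cy" (the principal point, pixels), "k1" (the pictures are not rectified: a ray, as slopes to the right and down, at radius r is drawn at 1 + k1 r^2 times it, then the intrinsics apply), "pose" (4x4, takes a point from camera to world coordinates). Camera axes: x right, y up, looking along -z (the intrinsics and any distortion apply to the point x, -y, -z); pixel columns grow to the right and rows downward; lengths in mm; the calibration is good to about 2 mm. A picture is of the moment at which its call begins. There is no depth.
- manip.close_job(): hands the job in; it is judged then, once.
Trained networks look in a picture, given as the dict that the camera call returned (one of the last four; its "shot" number tells which), for a name from the list of things; names that differ only in an ending like _2 or _b are one class to them, and where a whole thing is asked for, a point or a joint stands for the part that bears it (a point fixed in the world has none). Each returns a list of dicts, best first, with "score" (0 to 1); they miss things now and then, are a little off and sometimes report something else, mostly with a low value. They report only what shows in the picture. A call takes as long as a camera call. They do not tell look-alikes from the thing itself.
- manip.look_for(target, picture): "bbox" ([left, top, right, bottom] in pixels, round what is visible of it).
- manip.pinpoint(target, picture): "xy" ([column, row] in pixels: a listed point, or the origin of a listed thing).
The state is a dict: "time": time; "joint_positions": joint angles; "joint_vel": joint speeds; "joint_torque": joint torques, N m; "tcp_pos": TCP position; "tcp_rot": TCP orientation; "wrist_force": force on the tool from outside, world axes, zero at the start; "torque": the same for the moment, N m; "gripper_width": opening from 0.0 (shut) to 1.0 (fully open); "grip_force": force on a finger pad.
Only numpy, scipy, OpenCV 4.12 (cv2) and the standard library are available. Lean on these libraries where they do the work, as an engineer would, in place of code of your own. Each camera call takes 0.05 s, during which the arm holds its last target. There are 200 camera calls.

### The job

Tidy the worktop by kind: stand the white and the brown reagent bottle that are in front of the trays upright in the bottle tray, one in each bay; lay the two petri dishes flat in the dish tray, one in each bay and not overhanging the plate; and lay the marker in both cradles of the marker rest, with its middle about half-way between them. It does not matter which bottle or dish takes which bay. Leave the tape roll and the timer where they are.

Things in the scene. Friction and masses are not known exactly. Their poses are not given: they have to be found in the camera images.
- large_bottle_center (a point): Large reagent bottle, white with a screw cap, standing upright in front of the trays: body 48 mm across, 93 mm tall; plain cylinder for its lower half, shoulder above, about 120 g. The point is on its axis, half-way up (46.5 mm); z along the bottle, up.
- small_bottle_center (a point): Small reagent bottle, brown with a screw cap, standing upright in front of the trays: body 42 mm across, 81 mm tall; plain cylinder for its lower half, shoulder above, about 90 g. The point is on its axis, half-way up (40.5 mm); z along the bottle, up.
- dish_a_center (a point): Closed round petri dish lying flat, base to grip 58 mm across and 12 mm high (the clear lid looks 61 mm and 15 mm), about 30 g. The point is on its axis, 6 mm above its underside; z up.
- dish_b_center (a point): Second closed petri dish of the same size, lying flat, base to grip 58 mm across and 12 mm high (the clear lid looks 61 mm and 15 mm), about 30 g. The point is on its axis, 6 mm above its underside; z up.
- marker_center (a point): Marker pen lying on the worktop, white barrel and dark cap, 142 mm long (its own y axis), 13 mm wide and high, about 20 g. The point is at its middle, 6.5 mm above its underside.
- bottle_tray: Bottle tray, does not move: grey open box 86 mm (its x) by 167 mm (its y), rim 20 mm high, floor 5 mm thick, walls 5 mm. One wall across the middle makes two equal bays, 76 x 76 mm inside, centred at y = +40.5 and -40.5 mm. The origin is the centre of its underside, z up.
- dish_tray: Dish tray, does not move: flat white plate 92 mm (its x) by 178 mm (its y), 4 mm thick, with three ridges along x (at y = -86, 0, +86 mm, 6 mm wide, tops 13 mm above the worktop) that make two equal bays, 80 mm wide, centred at y = +43 and -43 mm and open at the two x sides. The origin is the centre of its underside, z up.
- marker_rest: Marker rest, does not move: steel base plate 60 mm (its x) by 110 mm (its y), 5 mm thick, with two upright supports at y = +45 and -45 mm (8 mm thick). Each is a U-shaped cradle 30 mm wide inside, its seat 21 mm and its prong tips 34 mm above the worktop; the marker lies along y in both cradles, and there is a free gap of 82 mm between them. The origin is the centre of its underside, z up.
- tape_roll_center (a point): Bystander: yellow roll of tape lying flat, 64 mm across, 19 mm high. The point is at its middle.
- timer_center (a point): Bystander: small dark timer standing on its foot, 36 x 58 mm, 66 mm tall. The point is half-way up.
There are look-alikes about, which are no part of the job. Leave any pink look-alike of the marker_rest alone.

How it is judged:
By the outcome, as a careful person would: the job done as asked, in the order asked, and still so for the second after the job is handed in, with the robot touching nothing.
It also fails if it takes over 112 s, if anything falls off the work surface, if the arm or the gripper's body presses on something with over 40 N, if the wrist force passes 120 N, or if a joint passes its speed limit or range.

## Working session

There is one attempt and no reset: what is moved stays moved. The work goes in short steps, Python scripts to look and compute and a tool call to move; the robot and the scene stay as the last step left them, time stands still between calls to the robot, and variables do not carry over. Pictures are saved under pics/ and viewed, at most 14 in all, crops included, and the job is handed in when it is done.

Besides the shell and the picture viewer there is one more tool, called after "Request:" as a command line: name --argument value ..., lists and objects as JSON in quotes. servo_tool: Moves the arm, as the interface text tells. Its arguments: {"type":"object","properties":{"deltas":{"type":"array","items":{"type":"object","properties":{"slide":{"type":"array","items":{"type":"number"}},"turn":{"type":"number"}}}},"jaw":{"type":"number"},"squeeze":{"type":"number"}},"required":["deltas"]}

```bash
mkdir -p pics
cat > h.py <<'E'
import numpy as np, cv2
from cell import manip
def K(p):
    h,w=p["image"].shape[:2]; f=h/2/np.tan(np.radians(p["vfov"])/2)
    return np.array([[f,0,p["cx"]],[0,f,p["cy"]],[0,0,1.]]), np.array([p["k1"],0,0,0,0.])
def ray(p,xy):
    k,d=K(p); T=np.array(p["pose"])
    u=cv2.undistortPoints(np.array([[xy]],float),k,d)[0,0]
    return T[:3,3], T[:3,:3]@np.array([u[0],-u[1],-1])
def at(p,xy,z):
    o,r=ray(p,xy); return (o+r*(z-o[2])/r[2])
def px(p,P):
    T=np.array(p["pose"]); c=(np.array(P,float)-T[:3,3])@T[:3,:3]
    k,d=K(p); return cv2.projectPoints(np.array([[c[0],-c[1],-c[2]]]),np.zeros(3),np.zeros(3),k,d)[0][0,0]
def snap(n,f): 
    p=manip.get_image(n)
    cv2.imwrite(f"pics/{f}.png",p["image"][:,:,::-1]); return p
def meet(p,a,q,b):
    o1,r1=ray(p,a);o2,r2=ray(q,b); A=np.stack([r1,-r2],1); s=np.linalg.lstsq(A,o2-o1,rcond=None)[0]
    x,y=o1+s[0]*r1,o2+s[1]*r2; return (x+y)/2,np.linalg.norm(x-y)
E
python3 - <<'E'
from h import *
Z=dict(large_bottle_center=46.5,small_bottle_center=40.5,dish_a_center=6,marker_center=6.5,bottle_tray=0,dish_tray=0,marker_rest=0,tape_roll_center=9.5,timer_center=33)
for n in("top","side"):
    p=snap(n,n+"0"); print(n,p["vfov"],p["cx"],p["cy"],p["k1"],np.round(p["pose"],2).tolist())
    for t,z in Z.items():
        print(t,[(np.round(d["xy"],1).tolist(),round(d["score"],2),np.round(at(p,d["xy"],z)[:2]).tolist()) for d in manip.pinpoint(t,p)[:4]])
E
```

```text
top 53.27257222407178 320.1449660088048 198.961399963666 -0.001343324033909912 [[0.02, 0.99, -0.14, 382.81], [-1.0, 0.02, -0.01, -26.0], [-0.01, 0.14, 0.99, 1412.69], [0.0, 0.0, 0.0, 1.0]]
large_bottle_center [([325.7, 228.7], 0.62, [469.0, -36.0])]
small_bottle_center [([367.7, 234.0], 0.6, [454.0, -180.0])]
dish_a_center [([233.1, 247.2], 0.5, [400.0, 288.0])]
marker_center [([279.5, 233.4], 0.56, [451.0, 126.0])]
bottle_tray [([320.1, 177.8], 0.96, [654.0, -12.0])]
dish_tray [([394.2, 192.5], 0.85, [606.0, -279.0])]
marker_rest [([343.6, 268.5], 0.91, [334.0, -101.0]), ([239.2, 192.8], 0.86, [594.0, 277.0]), ([195.7, 225.6], 0.85, [473.0, 426.0]), ([320.0, 176.3], 0.31, [660.0, -12.0])]
tape_roll_center [([443.5, 214.7], 0.63, [529.0, -450.0])]
timer_center [([372.6, 151.6], 0.46, [746.0, -197.0])]
side 50.38210261834861 316.0876641930411 192.54613237776218 -0.058157884427098974 [[0.88, 0.25, -0.4, 58.77], [-0.47, 0.44, -0.76, -939.62], [-0.01, 0.86, 0.51, 678.32], [0.0, 0.0, 0.0, 1.0]]
large_bottle_center [([297.1, 206.3], 0.56, [472.0, -34.0])]
small_bottle_center []
dish_a_center [([236.0, 174.0], 0.76, [407.0, 308.0])]
marker_center [([267.5, 198.8], 0.57, [438.0, 105.0])]
bottle_tray [([348.0, 199.6], 0.84, [654.0, -9.0])]
dish_tray [([386.2, 253.5], 0.81, [601.0, -277.0])]
marker_rest [([243.9, 153.5], 0.81, [489.0, 460.0]), ([261.8, 244.6], 0.81, [341.0, -90.0]), ([285.1, 163.0], 0.66, [590.0, 312.0]), ([316.8, 237.9], 0.37, [480.0, -134.0])]
tape_roll_center [([406.1, 309.1], 0.86, [520.0, -458.0])]
timer_center []
```

View pics/top0.png

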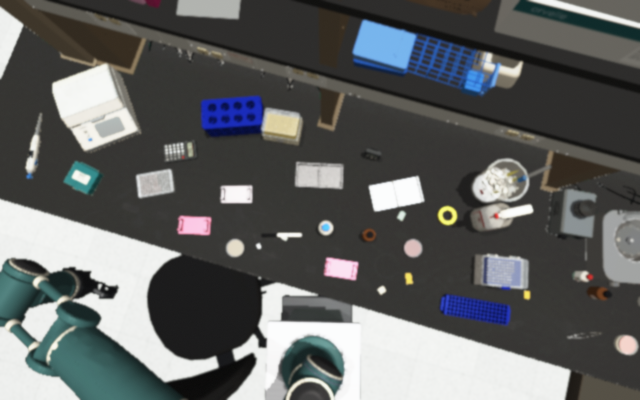

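View pics/side0.png

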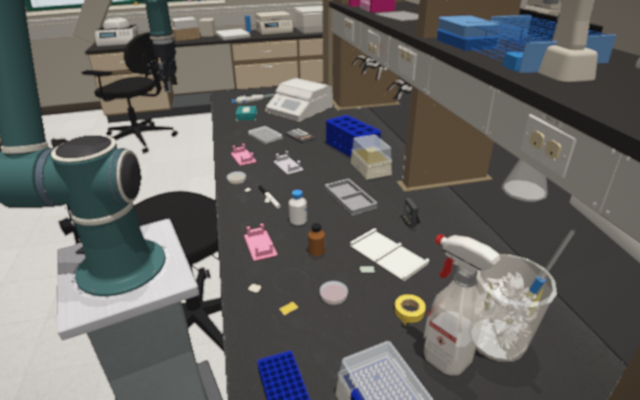

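The top view shows the grey rest at (237,193), with pink look-alikes at (194,226) and (341,268). The bottle tray is at (319,176), the dish tray at (396,193), the bottles at (326,228) and (369,235), the dishes at (235,247) and (413,247), and the marker at (282,236). Next I'll rectify both views to the bench plane to get fine positions and yaws.

```bash
cat >> h.py <<'E'
X0,X1,Y0,Y1=760,350,385,-395   # ortho: row=X0-x, col=Y0-y
def ortho(p,z=0):
    xs,ys=np.meshgrid(np.arange(X0,X1,-1.),np.arange(Y0,Y1,-1.),indexing="ij")
    P=np.stack([xs,ys,np.full_like(xs,z)],-1).reshape(-1,3)
    T=np.array(p["pose"]); c=((P-T[:3,3])@T[:3,:3])*[1,-1,-1]
    k,d=K(p); m=cv2.projectPoints(c,np.zeros(3),np.zeros(3),k,d)[0].reshape(*xs.shape,2).astype(np.float32)
    return cv2.remap(p["image"],m[...,0],m[...,1],cv2.INTER_CUBIC)
E
python3 - <<'E'
from h import *
for n in("top","side"):
    p=manip.get_image(n); o=ortho(p,6); 
    v=o.copy()
    hsv=cv2.cvtColor(o,cv2.COLOR_RGB2HSV); m=((hsv[...,2]>95)).astype(np.uint8)
    m=cv2.morphologyEx(m,cv2.MORPH_CLOSE,np.ones((9,9)))
    for c in cv2.findContours(m,cv2.RETR_EXTERNAL,cv2.CHAIN_APPROX_NONE)[0]:
        if 400<cv2.contourArea(c)<25000:
            r=cv2.minAreaRect(c); cv2.drawContours(v,[cv2.boxPoints(r).astype(int)],0,(0,255,0),1)
            (a,b),(w,h),t=r; print(n,"xy",round(X0-b),round(Y0-a),"size",round(w),round(h),"ang",round(t,1))
    for q in range(0,400,100): cv2.putText(v,str(X0-q),(0,q+10),0,.4,(255,255,0))
    cv2.imwrite(f"pics/o_{n}.png",v[:,:,::-1])
for t in("marker_rest","bottle_tray","dish_tray","large_bottle_center","small_bottle_center","dish_a_center"):
    ps=[manip.get_image(n) for n in("top","side")]
    print(t,[[(np.round(d["bbox"],1).tolist(),round(d["score"],2)) for d in manip.look_for(t,p)[:4]] for p in ps])
E
```

```text
top xy 363 -92 size 24 119 ang 90.0
top xy 407 199 size 26 21 ang 59.0
top xy 399 282 size 66 67 ang 90.0
top xy 412 -341 size 66 67 ang 0.0
top xy 442 93 size 34 92 ang 88.5
top xy 454 -188 size 39 41 ang 90.0
top xy 476 -35 size 55 55 ang 45.0
top xy 474 377 size 69 16 ang 90.0
top xy 525 -301 size 28 39 ang 26.6
top xy 589 287 size 70 119 ang 88.5
top xy 603 -284 size 103 189 ang 77.5
top xy 664 -8 size 176 95 ang 1.6
side xy 357 -78 size 158 27 ang 7.1
side xy 404 192 size 25 32 ang 90.0
side xy 402 288 size 69 95 ang 90.0
side xy 414 -335 size 78 66 ang 26.6
side xy 441 96 size 39 110 ang 88.7
side xy 481 -130 size 44 46 ang 21.4
side xy 472 370 size 72 29 ang 90.0
side xy 522 -307 size 28 38 ang 28.6
side xy 501 29 size 202 58 ang 26.6
side xy 596 302 size 90 167 ang 90.0
side xy 604 -278 size 112 195 ang 76.9
side xy 673 4 size 202 102 ang 3.6
side xy 720 -339 size 79 110 ang 90.0
marker_rest [[([222.9, 187.0, 252.6, 202.5], 0.84), ([325.0, 257.6, 362.1, 276.4], 0.8)], [([245.0, 223.4, 277.7, 261.5], 0.88), ([236.6, 145.9, 254.3, 164.6], 0.83), ([274.2, 152.0, 300.3, 174.6], 0.53)]]
bottle_tray [[([295.7, 160.6, 343.4, 188.5], 0.9)], [([328.4, 178.8, 376.1, 215.0], 0.55)]]
dish_tray [[([370.9, 176.1, 421.3, 210.3], 0.65)], [([353.6, 228.2, 427.7, 277.3], 0.66), ([310.7, 222.7, 323.5, 255.0], 0.22)]]
large_bottle_center [[], [([288.3, 188.7, 308.4, 225.9], 0.95)]]
small_bottle_center [[], [([313.8, 224.1, 325.1, 255.7], 0.84)]]
dish_a_center [[([225.9, 241.8, 242.8, 257.4], 0.56)], [([226.6, 171.2, 246.6, 185.6], 0.44)]]
```

View pics/o_top.png

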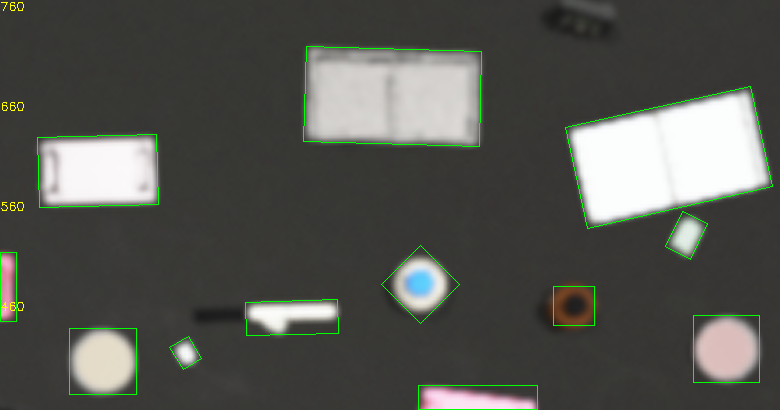

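View pics/o_side.png

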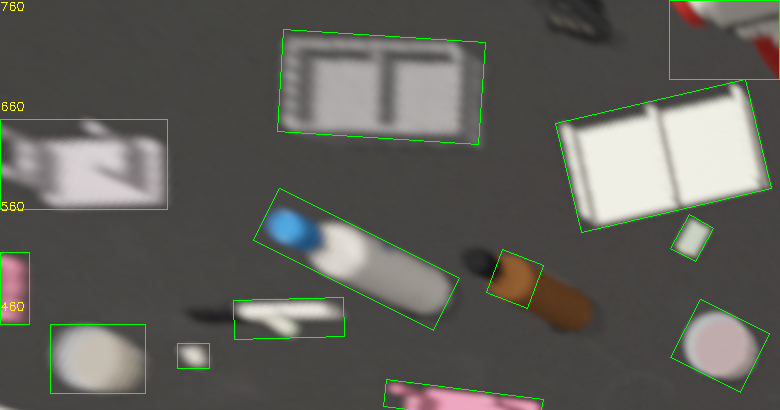

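```bash
cat >> h.py <<'E'
def plan(x,y,z,yaw=None):
    """units still to go; yaw = world heading of tool y (mod 180). slides are given for after the turn"""
    s=manip.observe(); R=np.array(s["tcp_rot"]); p=np.array(s["tcp_pos"])
    cur=np.degrees(np.arctan2(R[1,1],R[0,1])); t=0
    if yaw is not None: t=(-(yaw-cur)+90)%180-90   # tool z down: +turn lowers the heading
    a=np.radians(t); Q=R@np.array([[np.cos(a),-np.sin(a),0],[np.sin(a),np.cos(a),0],[0,0,1]])
    print("t",round(s["time"],2),"tcp",p.round(1),"heading",round(cur,1),"j6",round(s["joint_positions"][5]),"zax",R[:,2].round(3),"F",np.round(s["wrist_force"],1),"w",round(s["gripper_width"]*85.4,1),"grip",np.round(s["grip_force"],1))
    print("turn",round(t/5,2),"slide",((np.array([x,y,z])-p)@Q/30).round(2), "x/y axes",Q[:2,0].round(2),Q[:2,1].round(2))
E
python3 - <<'E'
from h import *
plan(471,-35,130,0); plan(471,-35,130,-1.6)
E
```

```text
t 2.3 tcp [291.6 608.7 231.3] heading 64.4 j6 -2 zax [-0.  0. -1.] F [-0.5  0.9 -0.6] w 85.6 grip 0.0
turn 12.88 slide [-21.46   5.98   3.38] x/y axes [0. 1.] [1. 0.]
t 2.3 tcp [291.6 608.7 231.3] heading 64.4 j6 -2 zax [-0.  0. -1.] F [-0.5  0.9 -0.6] w 85.6 grip 0.0
turn 13.2 slide [-21.28   6.58   3.38] x/y axes [0.03 1.  ] [ 1.   -0.03]
```

Request:
servo_tool --deltas '[{"slide":[-0.5,0,0.1],"turn":1},{"slide":[-0.9,0,0.1],"turn":1},{"slide":[-0.9,0,0.1],"turn":1},{"slide":[-0.9,0,0.1],"turn":1},{"slide":[-0.9,0,0.1],"turn":1},{"slide":[-0.9,0,0.1],"turn":1},{"slide":[-0.9,0,0.1],"turn":1},{"slide":[-0.9,0,0],"turn":1},{"slide":[-0.9,0,0],"turn":1},{"slide":[-0.9,0,0],"turn":1}]' --jaw 85 --squeeze 40

```text
time: 3.13
tcp_pos: [456.4, 418.1, 210.2]
tcp_rot: [[-0.244, 0.97, 0.0], [0.97, 0.244, 0.0], [-0.0, 0.0, -1.0]]
wrist_force: [-0.5, 0.4, 0.6]
gripper_width: 0.996
grip_force: 0.0
```

```bash
python3 -c "
from h import *
plan(471,-35,130,-1.6)"
```

```text
t 3.13 tcp [456.4 418.1 210.2] heading 14.1 j6 26 zax [ 0.  0. -1.] F [-0.5  0.4  0.6] w 85.1 grip 0.0
turn 3.15 slide [-15.08   0.91   2.67] x/y axes [0.03 1.  ] [ 1.   -0.03]
```

Request:
servo_tool --deltas '[{"slide":[-1,0,0],"turn":1},{"slide":[-1,0,0],"turn":1},{"slide":[-1,0,0],"turn":1},{"slide":[-1,0.2,0],"turn":0.15},{"slide":[-1,0.2,0]},{"slide":[-1,0.2,0]},{"slide":[-1,0,0]},{"slide":[-1,0,0]},{"slide":[-1,0,0]},{"slide":[-1,0,0]}]'

```text
schema error: expected keys slide, turn
```

Request:
servo_tool --deltas '[{"slide":[-1,0,0]},{"slide":[-1,0,0]},{"slide":[-1,0,0]},{"slide":[-1,0,0.4]},{"slide":[-0.7,0,0.5]},{"slide":[-0.4,0,0.6]},{"slide":[0,0,0.6]},{"slide":[0,0,0]}]'

```text
schema error: expected keys slide, turn
```

Run:
```python
from h import *
plan(471,-35,24,-1.6)
a=snap("top","t1");b=snap("side","s1")
c1=cv2.resize(a["image"][150:270,225:425],(800,480),interpolation=cv2.INTER_CUBIC)
cv2.imwrite("pics/c1.png",c1[:,:,::-1])
c2=cv2.resize(b["image"][140:290,225:425],(800,600),interpolation=cv2.INTER_CUBIC)
cv2.imwrite("pics/c2.png",c2[:,:,::-1])
```

```text
t 3.13 tcp [456.4 418.1 210.2] heading 14.1 j6 26 zax [ 0.  0. -1.] F [-0.5  0.4  0.6] w 85.1 grip 0.0
turn 3.15 slide [-15.08   0.91   6.21] x/y axes [0.03 1.  ] [ 1.   -0.03]
```

View pics/c2.png

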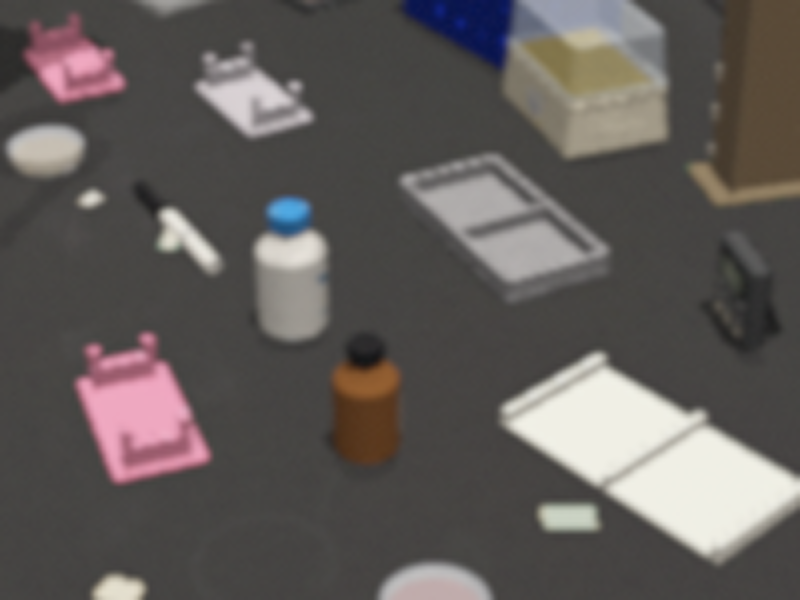

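The crop shows both bottles standing upright, at (290,270) and (366,405) in the crop. The bump beside the marker is a flat scrap at (168,240).

Request:
servo_tool --deltas '[{"slide":[-1,0,0],"turn":1},{"slide":[-1,0,0],"turn":1},{"slide":[-1,0,0],"turn":1},{"slide":[-1,0.2,0],"turn":0.15},{"slide":[-1,0.2,0],"turn":0},{"slide":[-1,0.2,0],"turn":0},{"slide":[-1,0,0],"turn":0},{"slide":[-1,0,0],"turn":0},{"slide":[-1,0,0],"turn":0},{"slide":[-1,0,0],"turn":0}]'

```text
time: 4.07
tcp_pos: [483.6, 119.8, 210.6]
tcp_rot: [[0.022, 1.0, 0.001], [1.0, -0.022, 0.001], [0.001, 0.001, -1.0]]
wrist_force: [0.0, 0.3, -0.6]
gripper_width: 0.999
grip_force: 0.0
```

Request:
servo_tool --deltas '[{"slide":[-1,0,0],"turn":0},{"slide":[-1,0,0],"turn":0},{"slide":[-1,0,0],"turn":0},{"slide":[-1,0,0.4],"turn":0},{"slide":[-0.7,0,0.5],"turn":0},{"slide":[-0.4,0,0.6],"turn":0},{"slide":[0,0,0.6],"turn":0},{"slide":[0,0,0],"turn":0}]'

```text
time: 4.73
tcp_pos: [477.4, -32.6, 143.8]
tcp_rot: [[0.024, 1.0, -0.006], [1.0, -0.024, 0.001], [0.001, -0.006, -1.0]]
wrist_force: [-0.9, 0.9, -0.3]
gripper_width: 0.996
grip_force: 0.0
```

```bash
python3 -c "
from h import *
plan(471,-35,24,-1.6)"
```

```text
t 4.73 tcp [477.4 -32.6 143.8] heading -1.4 j6 -6 zax [-0.006  0.001 -1.   ] F [-0.9  0.9 -0.3] w 85.0 grip 0.0
turn 0.04 slide [-0.09 -0.19  4.  ] x/y axes [0.03 1.  ] [ 1.   -0.03]
```

Request:
servo_tool --deltas '[{"slide":[-0.1,-0.2,0.5],"turn":0},{"slide":[0,0,0.8],"turn":0},{"slide":[0,0,0.8],"turn":0},{"slide":[0,0,0.8],"turn":0},{"slide":[0,0,0.6],"turn":0},{"slide":[0,0,0.3],"turn":0},{"slide":[0,0,0.1],"turn":0},{"slide":[0,0,0],"turn":0},{"slide":[0,0,0],"turn":0}]'

```text
time: 5.48
tcp_pos: [475.3, -35.3, 31.5]
tcp_rot: [[0.023, 1.0, 0.002], [1.0, -0.023, -0.0], [-0.0, 0.002, -1.0]]
wrist_force: [0.4, -0.2, 0.9]
gripper_width: 0.992
grip_force: 0.0
```

Request:
servo_tool --deltas '[{"slide":[0,0,0],"turn":0},{"slide":[0,0,0],"turn":0},{"slide":[0,0,0],"turn":0},{"slide":[0,0,0],"turn":0},{"slide":[0,0,0],"turn":0},{"slide":[0,0,0],"turn":0}]' --jaw 40 --squeeze 40

```text
time: 5.98
tcp_pos: [474.5, -35.5, 31.5]
tcp_rot: [[0.024, 1.0, 0.001], [1.0, -0.024, -0.0], [-0.0, 0.001, -1.0]]
wrist_force: [-1.9, 1.1, 6.3]
gripper_width: 0.552
grip_force: 40.1
```

Request:
servo_tool --deltas '[{"slide":[0,0,0],"turn":0},{"slide":[0,0,0],"turn":0},{"slide":[0,-0.05,0.1],"turn":0},{"slide":[0,0,0.12],"turn":0},{"slide":[0,0,0],"turn":0},{"slide":[0,0,0],"turn":0}]' --jaw 62

```text
time: 6.48
tcp_pos: [471.8, -35.4, 23.1]
tcp_rot: [[0.024, 1.0, -0.001], [1.0, -0.024, 0.0], [0.0, -0.001, -1.0]]
wrist_force: [-0.1, 0.1, 0.3]
gripper_width: 0.723
grip_force: 0.0
```

Request:
servo_tool --deltas '[{"slide":[0,0,0],"turn":0},{"slide":[0,0,0],"turn":0},{"slide":[0,0,0],"turn":0},{"slide":[0,0,0],"turn":0},{"slide":[0,0,0],"turn":0}]' --jaw 40

```text
time: 6.9
tcp_pos: [472.6, -35.4, 23.8]
tcp_rot: [[0.023, 1.0, 0.0], [1.0, -0.023, -0.0], [-0.0, 0.0, -1.0]]
wrist_force: [-0.6, -0.0, 0.8]
gripper_width: 0.544
grip_force: 41.2
```

Request:
servo_tool --deltas '[{"slide":[0,0,-0.2],"turn":0},{"slide":[0,0,-0.5],"turn":0},{"slide":[0,0,-0.5],"turn":0},{"slide":[0,0,-0.3],"turn":0},{"slide":[0,0,0],"turn":0}]'

```text
time: 7.32
tcp_pos: [474.6, -35.7, 71.1]
tcp_rot: [[0.024, 1.0, 0.005], [1.0, -0.024, -0.001], [-0.0, 0.005, -1.0]]
wrist_force: [0.8, 0.6, -1.4]
gripper_width: 0.546
grip_force: 41.3
```

Run:
```python
from h import *
print((np.array([660,-9])+40.5*np.array([.03,1])),(np.array([660,-9])-40.5*np.array([.03,1])))
plan(661,31.5,30,-1.6)
a=manip.get_image("side");b=manip.get_image("top")
# overlay of the bottle tray model on both
th=np.radians(-1.7);C=np.array([660,-9])
out=[]
for p,(u,v,w,h) in((a,(320,170,70,52)),(b,(285,150,70,52))):
    S=6; im=cv2.resize(p["image"][v:v+h,u:u+w],None,fx=S,fy=S,interpolation=cv2.INTER_CUBIC)
    for z,col in((20,(0,255,0)),(0,(255,0,0))):
        for X,Y in((43,83.5),):
            pts=[]
            for sx,sy in((1,1),(1,-1),(-1,-1),(-1,1)):
                l=np.array([sx*X,sy*Y]); g=C+[l[0]*np.cos(th)-l[1]*np.sin(th),l[0]*np.sin(th)+l[1]*np.cos(th)]
                pts.append((px(p,[*g,z])-[u,v]+.5)*S)
            cv2.polylines(im,[np.array(pts).astype(int)],True,col,1)
    out.append(im)
cv2.imwrite("pics/tray.png",np.hstack(out)[:,:800,::-1])
```

```text
[661.215  31.5  ] [658.785 -49.5  ]
t 7.32 tcp [474.6 -35.7  71.1] heading -1.4 j6 -6 zax [ 0.005 -0.001 -1.   ] F [ 0.8  0.6 -1.4] w 46.6 grip 41.3
turn 0.05 slide [2.41 6.14 1.4 ] x/y axes [0.03 1.  ] [ 1.   -0.03]
```

View pics/tray.png

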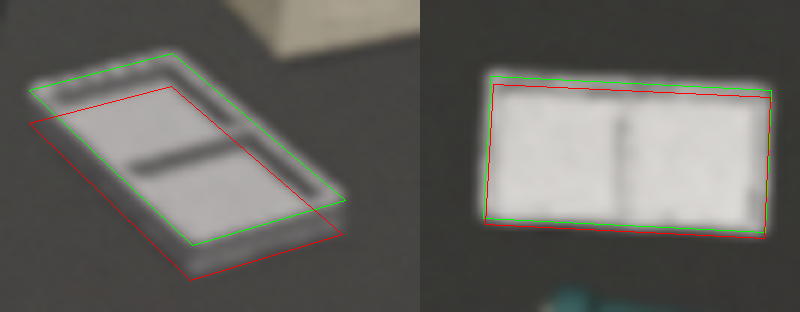

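The tray model at (660,-9), yaw -1.7°, fits both views to about 2 mm, and the bottle is held. I'll place it in the left bay.

Request:
servo_tool --deltas '[{"slide":[0.2,0.5,-0.3],"turn":0},{"slide":[0.3,0.8,0],"turn":0},{"slide":[0.4,0.9,0],"turn":0},{"slide":[0.4,0.9,0],"turn":0},{"slide":[0.4,0.9,0],"turn":0},{"slide":[0.4,0.8,0],"turn":0},{"slide":[0.2,0.7,0],"turn":0},{"slide":[0.1,0.5,0],"turn":0},{"slide":[0,0.1,0],"turn":0},{"slide":[0,0,0],"turn":0}]'

```text
time: 8.25
tcp_pos: [656.9, 32.4, 76.1]
tcp_rot: [[0.023, 1.0, -0.002], [1.0, -0.023, -0.0], [-0.0, -0.002, -1.0]]
wrist_force: [0.3, -0.7, -2.0]
gripper_width: 0.55
grip_force: 41.4
```

```bash
python3 -c "
from h import *
plan(661,32,29,-1.6)"
```

```text
t 8.25 tcp [656.9  32.4  76.1] heading -1.3 j6 2 zax [-0.002 -0.    -1.   ] F [ 0.3 -0.7 -2. ] w 47.0 grip 41.4
turn 0.05 slide [-0.01  0.14  1.57] x/y axes [0.03 1.  ] [ 1.   -0.03]
```

Request:
servo_tool --deltas '[{"slide":[0,0.1,0.3],"turn":0},{"slide":[0,0,0.5],"turn":0},{"slide":[0,0,0.4],"turn":0},{"slide":[0,0,0.2],"turn":0},{"slide":[0,0,0.1],"turn":0},{"slide":[0,0,0.03],"turn":0},{"slide":[0,0,0],"turn":0},{"slide":[0,0,0],"turn":0}]'

```text
time: 8.92
tcp_pos: [660.6, 32.1, 32.5]
tcp_rot: [[0.024, 1.0, 0.001], [1.0, -0.024, 0.0], [0.0, 0.001, -1.0]]
wrist_force: [-0.4, 0.6, -0.6]
gripper_width: 0.547
grip_force: 41.4
```

Request:
servo_tool --deltas '[{"slide":[0,0,0.06],"turn":0},{"slide":[0,0,0.06],"turn":0},{"slide":[0,0,0],"turn":0},{"slide":[0,0,0],"turn":0}]'

```text
time: 9.25
tcp_pos: [660.8, 32.2, 28.8]
tcp_rot: [[0.024, 1.0, 0.002], [1.0, -0.024, 0.0], [0.0, 0.002, -1.0]]
wrist_force: [-0.5, 0.4, 0.1]
gripper_width: 0.549
grip_force: 41.5
```

Request:
servo_tool --deltas '[{"slide":[0,0,0],"turn":0},{"slide":[0,0,0],"turn":0},{"slide":[0,0,0],"turn":0},{"slide":[0,0,0],"turn":0},{"slide":[0,0,0],"turn":0},{"slide":[0,0,-0.5],"turn":0},{"slide":[0,0,-0.9],"turn":0},{"slide":[0,0,-1],"turn":0},{"slide":[0,0,-1],"turn":0},{"slide":[0,0,-0.6],"turn":0}]' --jaw 80

```text
time: 10.08
tcp_pos: [662.0, 32.2, 153.4]
tcp_rot: [[0.024, 1.0, 0.006], [1.0, -0.024, 0.0], [0.0, 0.006, -1.0]]
wrist_force: [0.7, -0.4, 0.9]
gripper_width: 0.937
grip_force: 0.0
```

```bash
python3 -c "
from h import *
plan(452,-180.5,130,-1.6)"
```

```text
t 10.08 tcp [662.   32.2 153.4] heading -1.4 j6 2 zax [ 0.006  0.    -1.   ] F [ 0.7 -0.4  0.9] w 80.0 grip 0.0
turn 0.05 slide [-7.28 -6.8   0.74] x/y axes [0.03 1.  ] [ 1.   -0.03]
```

Request:
servo_tool --deltas '[{"slide":[-0.4,-0.4,0],"turn":0},{"slide":[-0.9,-0.8,0],"turn":0},{"slide":[-0.9,-0.9,0],"turn":0},{"slide":[-0.9,-0.9,0],"turn":0},{"slide":[-0.9,-0.9,0],"turn":0},{"slide":[-0.9,-0.9,0],"turn":0},{"slide":[-0.9,-0.8,0],"turn":0},{"slide":[-0.8,-0.7,0],"turn":0},{"slide":[-0.5,-0.4,0],"turn":0},{"slide":[-0.2,-0.1,0.3],"turn":0}]'

```text
time: 10.92
tcp_pos: [450.5, -184.4, 141.9]
tcp_rot: [[0.026, 1.0, 0.004], [1.0, -0.026, -0.003], [-0.003, 0.004, -1.0]]
wrist_force: [1.0, 0.3, -0.2]
gripper_width: 0.938
grip_force: 0.0
```

Request:
servo_tool --deltas '[{"slide":[0,0,0.4],"turn":0},{"slide":[0,0,0],"turn":0}]'

```text
time: 11.08
tcp_pos: [449.8, -181.2, 125.1]
tcp_rot: [[0.025, 1.0, -0.003], [1.0, -0.025, 0.002], [0.002, -0.003, -1.0]]
wrist_force: [-0.3, 1.1, -1.3]
gripper_width: 0.937
grip_force: 0.0
```

```bash
python3 -c "
from h import *
plan(452,-180.5,18,-1.6)"
```

```text
t 11.08 tcp [ 449.8 -181.2  125.1] heading -1.4 j6 -24 zax [-0.003  0.002 -1.   ] F [-0.3  1.1 -1.3] w 80.0 grip 0.0
turn 0.04 slide [0.02 0.08 3.57] x/y axes [0.03 1.  ] [ 1.   -0.03]
```

Request:
servo_tool --deltas '[{"slide":[0,0.1,0.5],"turn":0},{"slide":[0,0,0.8],"turn":0},{"slide":[0,0,0.8],"turn":0},{"slide":[0,0,0.7],"turn":0},{"slide":[0,0,0.5],"turn":0},{"slide":[0,0,0.2],"turn":0},{"slide":[0,0,0],"turn":0},{"slide":[0,0,0],"turn":0}]'

```text
time: 11.75
tcp_pos: [454.6, -181.4, 22.1]
tcp_rot: [[0.022, 1.0, -0.001], [1.0, -0.022, 0.0], [0.0, -0.001, -1.0]]
wrist_force: [0.2, -0.9, 1.5]
gripper_width: 0.933
grip_force: 0.0
```

Request:
servo_tool --deltas '[{"slide":[0,0,0],"turn":0},{"slide":[0,0,0],"turn":0},{"slide":[0,0,0],"turn":0},{"slide":[0,0,0],"turn":0},{"slide":[0,0,0],"turn":0},{"slide":[0,0,0],"turn":0}]' --jaw 34

```text
time: 12.25
tcp_pos: [454.6, -182.4, 23.4]
tcp_rot: [[0.024, 1.0, 0.001], [1.0, -0.024, -0.001], [-0.001, 0.001, -1.0]]
wrist_force: [-0.9, 1.7, 5.9]
gripper_width: 0.478
grip_force: 39.8
```

The grip is a little too high again, so I'll regrip lower.

Request:
servo_tool --deltas '[{"slide":[0,0,0],"turn":0},{"slide":[0,0,0],"turn":0},{"slide":[0,0,0.1],"turn":0},{"slide":[0,0,0.12],"turn":0},{"slide":[0,0,0],"turn":0},{"slide":[0,0,0],"turn":0}]' --jaw 58

```text
time: 12.75
tcp_pos: [453.5, -181.8, 14.9]
tcp_rot: [[0.024, 1.0, -0.001], [1.0, -0.024, 0.001], [0.001, -0.001, -1.0]]
wrist_force: [-0.5, 0.3, 0.0]
gripper_width: 0.681
grip_force: 0.0
```

Request:
servo_tool --deltas '[{"slide":[0,0,0],"turn":0},{"slide":[0,0,0],"turn":0},{"slide":[0,0,0],"turn":0},{"slide":[0,0,0],"turn":0},{"slide":[0,0,0],"turn":0}]' --jaw 34

```text
time: 13.17
tcp_pos: [454.1, -182.0, 15.6]
tcp_rot: [[0.024, 1.0, 0.0], [1.0, -0.024, -0.0], [-0.0, 0.0, -1.0]]
wrist_force: [0.4, 0.3, 0.5]
gripper_width: 0.478
grip_force: 40.4
```

Request:
servo_tool --deltas '[{"slide":[0,0,-0.3],"turn":0},{"slide":[0,0,-0.6],"turn":0},{"slide":[0,0,-0.6],"turn":0},{"slide":[0,0,-0.4],"turn":0},{"slide":[0,0,0],"turn":0}]'

```text
time: 13.58
tcp_pos: [456.4, -183.1, 76.0]
tcp_rot: [[0.024, 1.0, 0.005], [1.0, -0.024, -0.003], [-0.002, 0.006, -1.0]]
wrist_force: [1.3, -0.2, 0.4]
gripper_width: 0.478
grip_force: 40.5
```

```bash
python3 -c "
from h import *
plan(659,-49.5,23,-1.6)"
```

```text
t 13.58 tcp [ 456.4 -183.1   76. ] heading -1.3 j6 -23 zax [ 0.005 -0.003 -1.   ] F [ 1.3 -0.2  0.4] w 40.8 grip 40.5
turn 0.05 slide [4.65 6.62 1.79] x/y axes [0.03 1.  ] [ 1.   -0.03]
```

Request:
servo_tool --deltas '[{"slide":[0.2,0.5,0],"turn":0},{"slide":[0.6,0.8,0],"turn":0},{"slide":[0.7,0.9,0],"turn":0},{"slide":[0.7,0.9,0],"turn":0},{"slide":[0.7,0.9,0],"turn":0},{"slide":[0.6,0.9,0],"turn":0},{"slide":[0.5,0.8,0],"turn":0},{"slide":[0.4,0.5,0],"turn":0},{"slide":[0.2,0.3,0],"turn":0},{"slide":[0,0,0],"turn":0}]'

```text
time: 14.42
tcp_pos: [653.7, -46.9, 71.4]
tcp_rot: [[0.021, 1.0, -0.0], [1.0, -0.021, 0.0], [0.0, -0.0, -1.0]]
wrist_force: [-0.8, 0.1, -0.3]
gripper_width: 0.479
grip_force: 40.6
```

Request:
servo_tool --deltas '[{"slide":[0,0.1,0.5],"turn":0},{"slide":[0,0,0.5],"turn":0},{"slide":[0,0,0.4],"turn":0},{"slide":[0,0,0.2],"turn":0},{"slide":[0,0,0],"turn":0},{"slide":[0,0,0],"turn":0},{"slide":[0,0,0],"turn":0}]'

```text
time: 15.0
tcp_pos: [655.3, -49.2, 25.0]
tcp_rot: [[0.024, 1.0, 0.001], [1.0, -0.024, -0.0], [-0.0, 0.001, -1.0]]
wrist_force: [-0.0, 1.1, -0.9]
gripper_width: 0.479
grip_force: 40.7
```

Request:
servo_tool --deltas '[{"slide":[0,0.1,0.06],"turn":0},{"slide":[0,0,0.06],"turn":0},{"slide":[0,0,0],"turn":0},{"slide":[0,0,0],"turn":0}]'

```text
time: 15.33
tcp_pos: [658.3, -48.8, 21.1]
tcp_rot: [[0.023, 1.0, 0.0], [1.0, -0.023, -0.0], [-0.0, 0.0, -1.0]]
wrist_force: [0.6, 0.2, -0.4]
gripper_width: 0.479
grip_force: 40.7
```

Request:
servo_tool --deltas '[{"slide":[0,0,0],"turn":0},{"slide":[0,0,0],"turn":0},{"slide":[0,0,0],"turn":0},{"slide":[0,0,0],"turn":0},{"slide":[0,0,0],"turn":0},{"slide":[0,0,-0.5],"turn":0},{"slide":[0,0,-0.9],"turn":0},{"slide":[0,0,-1],"turn":0},{"slide":[0,0,-1],"turn":0},{"slide":[0,0,-0.6],"turn":0}]' --jaw 80

```text
time: 16.17
tcp_pos: [660.2, -49.0, 146.3]
tcp_rot: [[0.024, 1.0, 0.006], [1.0, -0.024, -0.001], [-0.0, 0.006, -1.0]]
wrist_force: [1.1, 0.6, 0.3]
gripper_width: 0.934
grip_force: 0.0
```

Run:
```python
from h import *
plan(412,-339,100,12.5)
a=manip.get_image("side")
cv2.imwrite("pics/c3.png",cv2.resize(a["image"][150:340,290:450],(640,760*640//640),interpolation=cv2.INTER_CUBIC)[:600,:,::-1])
```

```text
t 16.17 tcp [660.2 -49.  146.3] heading -1.3 j6 -5 zax [ 0.006 -0.001 -1.   ] F [1.1 0.6 0.3] w 79.7 grip 0.0
turn -2.77 slide [ -7.64 -10.18   1.5 ] x/y axes [-0.22  0.98] [0.98 0.22]
```

View pics/c3.png

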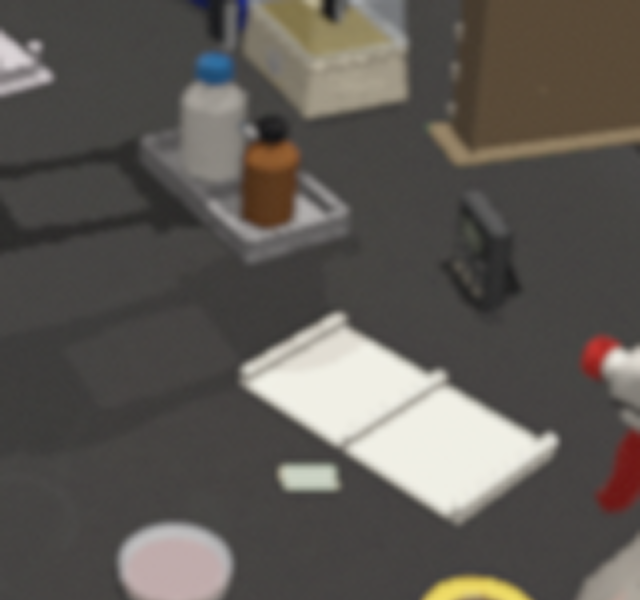

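Both bottles stand upright, one in each bay, at (213,120) and (270,180) in the crop. Next is the pink dish.

Request:
servo_tool --deltas '[{"slide":[0,0,-0.2],"turn":-0.9},{"slide":[0,0,0],"turn":-0.95},{"slide":[-0.3,-0.4,0],"turn":-0.92},{"slide":[-0.7,-0.9,0],"turn":0},{"slide":[-0.8,-1,0],"turn":0},{"slide":[-0.8,-1,0],"turn":0},{"slide":[-0.8,-1,0],"turn":0},{"slide":[-0.8,-1,0],"turn":0},{"slide":[-0.8,-1,0],"turn":0},{"slide":[-0.7,-1,0],"turn":0}]' --jaw 85

```text
time: 17.05
tcp_pos: [479.4, -263.8, 147.9]
tcp_rot: [[-0.217, 0.976, 0.001], [0.976, 0.217, -0.001], [-0.001, 0.001, -1.0]]
wrist_force: [0.7, -0.5, -0.1]
gripper_width: 0.993
grip_force: 0.0
```

Request:
servo_tool --deltas '[{"slide":[-0.7,-1,0],"turn":0},{"slide":[-0.7,-0.9,0],"turn":0},{"slide":[-0.4,-0.6,0.3],"turn":0},{"slide":[-0.2,-0.3,0.5],"turn":0},{"slide":[0,0,0.5],"turn":0},{"slide":[0,0,0],"turn":0},{"slide":[0,0,0],"turn":0}]'

```text
time: 17.63
tcp_pos: [410.8, -338.7, 107.7]
tcp_rot: [[-0.216, 0.976, -0.001], [0.976, 0.216, 0.001], [0.001, -0.001, -1.0]]
wrist_force: [-0.6, -0.0, -0.3]
gripper_width: 0.993
grip_force: 0.0
```

```bash
python3 -c "
from h import *
plan(412,-339,0.5,12.5)"
```

```text
t 17.63 tcp [ 410.8 -338.7  107.7] heading 12.5 j6 -55 zax [-0.001  0.001 -1.   ] F [-0.6 -0.  -0.3] w 84.8 grip 0.0
turn -0.01 slide [-0.02  0.04  3.57] x/y axes [-0.22  0.98] [0.98 0.22]
```

Request:
servo_tool --deltas '[{"slide":[0,0,0.6],"turn":0},{"slide":[0,0,0.8],"turn":0},{"slide":[0,0,0.8],"turn":0},{"slide":[0,0,0.6],"turn":0},{"slide":[0,0,0.4],"turn":0},{"slide":[0,0,0.2],"turn":0},{"slide":[0,0,0],"turn":0},{"slide":[0,0,0],"turn":0}]'

```text
time: 18.3
tcp_pos: [412.3, -339.5, 6.9]
tcp_rot: [[-0.217, 0.976, 0.001], [0.976, 0.217, -0.001], [-0.001, 0.001, -1.0]]
wrist_force: [-0.2, 0.0, 0.9]
gripper_width: 0.995
grip_force: 0.0
```

Request:
servo_tool --deltas '[{"slide":[0,0,0.1],"turn":0},{"slide":[0,0,0.1],"turn":0},{"slide":[0,0,0],"turn":0},{"slide":[0,0,0],"turn":0}]'

```text
time: 18.63
tcp_pos: [411.6, -339.2, 0.3]
tcp_rot: [[-0.216, 0.976, 0.0], [0.976, 0.216, -0.0], [-0.0, 0.0, -1.0]]
wrist_force: [-0.3, -0.1, 0.3]
gripper_width: 0.993
grip_force: 0.0
```

Request:
servo_tool --deltas '[{"slide":[0,0,0],"turn":0},{"slide":[0,0,0],"turn":0},{"slide":[0,0,0],"turn":0},{"slide":[0,0,0],"turn":0},{"slide":[0,0,0],"turn":0},{"slide":[0,0,0],"turn":0}]' --jaw 50 --squeeze 30

```text
time: 19.13
tcp_pos: [411.7, -339.3, 0.6]
tcp_rot: [[-0.216, 0.976, 0.0], [0.976, 0.216, -0.0], [-0.0, 0.0, -1.0]]
wrist_force: [-0.8, 1.4, 4.5]
gripper_width: 0.655
grip_force: 32.1
```

Request:
servo_tool --deltas '[{"slide":[0,0,-0.2],"turn":0},{"slide":[0,0,-0.5],"turn":0},{"slide":[0,0,-0.7],"turn":0},{"slide":[0,0,-0.4],"turn":0},{"slide":[0,0,0],"turn":0}]'

```text
time: 19.55
tcp_pos: [413.6, -341.0, 57.2]
tcp_rot: [[-0.216, 0.976, 0.005], [0.976, 0.216, -0.004], [-0.005, 0.004, -1.0]]
wrist_force: [0.1, -0.0, -0.1]
gripper_width: 0.661
grip_force: 32.0
```

Run:
```python
from h import *
plan(612,-324,5,12.5)
a=manip.get_image("side");b=manip.get_image("top")
th=np.radians(12.5);C=np.array([603,-282]);out=[]
for p,(u,v,w,h) in((a,(345,220,95,66)),(b,(358,168,76,66))):
    S=5 if p is a else 4; S=4.6; im=cv2.resize(p["image"][v:v+h,u:u+w],None,fx=S,fy=S,interpolation=cv2.INTER_CUBIC)
    for z,col,q in((4,(0,200,0),[(46,89),(46,-89),(-46,-89),(-46,89)]),(13,(255,0,0),[(46,3),(46,-3),(-46,-3),(-46,3)])):
        pts=[]
        for l in q:
            g=C+[l[0]*np.cos(th)-l[1]*np.sin(th),l[0]*np.sin(th)+l[1]*np.cos(th)]
            pts.append((px(p,[*g,z])-[u,v]+.5)*S)
        cv2.polylines(im,[np.array(pts).astype(int)],True,col,1)
    out.append(im)
cv2.imwrite("pics/dtray.png",np.hstack(out)[:,:800,::-1])
```

```text
t 19.55 tcp [ 413.6 -341.    57.2] heading 12.5 j6 -55 zax [ 0.005 -0.004 -1.   ] F [ 0.1 -0.  -0.1] w 56.4 grip 32.0
turn 0.0 slide [-0.87  6.57  1.77] x/y axes [-0.22  0.98] [0.98 0.22]
```

View pics/dtray.png

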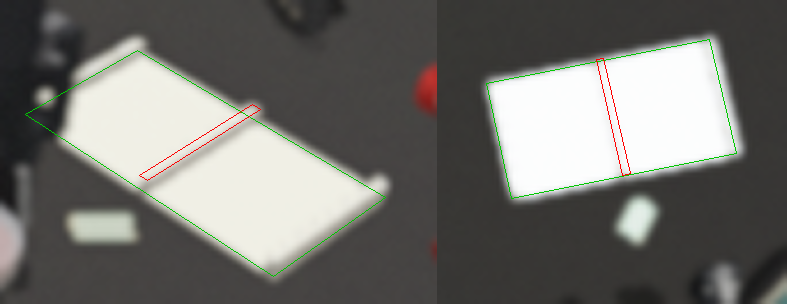

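The dish tray model fits within about 2 mm, and the dish is held.

Request:
servo_tool --deltas '[{"slide":[-0.1,0.5,-0.2],"turn":0},{"slide":[-0.1,0.9,0],"turn":0},{"slide":[-0.1,1,0],"turn":0},{"slide":[-0.1,1,0],"turn":0},{"slide":[-0.1,1,0],"turn":0},{"slide":[-0.1,0.9,0],"turn":0},{"slide":[-0.1,0.7,0],"turn":0},{"slide":[-0.1,0.4,0],"turn":0},{"slide":[0,0.1,0],"turn":0},{"slide":[0,0,0],"turn":0}]'

```text
time: 20.48
tcp_pos: [606.8, -319.5, 58.1]
tcp_rot: [[-0.217, 0.976, -0.002], [0.976, 0.217, 0.001], [0.002, -0.002, -1.0]]
wrist_force: [0.1, -0.3, -0.7]
gripper_width: 0.655
grip_force: 32.0
```

Request:
servo_tool --deltas '[{"slide":[0,0,0.3],"turn":0},{"slide":[0,0,0.6],"turn":0},{"slide":[0,0,0.4],"turn":0},{"slide":[0,0,0.2],"turn":0},{"slide":[0,0,0],"turn":0},{"slide":[0,0,0],"turn":0},{"slide":[0,0,0],"turn":0}]'

```text
time: 21.07
tcp_pos: [607.3, -320.7, 15.6]
tcp_rot: [[-0.216, 0.976, 0.001], [0.976, 0.216, -0.0], [-0.001, 0.001, -1.0]]
wrist_force: [0.5, -0.0, 0.4]
gripper_width: 0.658
grip_force: 32.0
```

```bash
python3 -c "
from h import *
plan(612,-324,5,12.5)"
```

```text
t 21.07 tcp [ 607.3 -320.7   15.6] heading 12.5 j6 -42 zax [ 0.001 -0.    -1.   ] F [ 0.5 -0.   0.4] w 56.2 grip 32.0
turn -0.0 slide [-0.14  0.13  0.35] x/y axes [-0.22  0.98] [0.98 0.22]
```

Request:
servo_tool --deltas '[{"slide":[-0.1,0.1,0.1],"turn":0},{"slide":[0,0,0.15],"turn":0},{"slide":[0,0,0.08],"turn":0},{"slide":[0,0,0],"turn":0},{"slide":[0,0,0],"turn":0},{"slide":[0,0,0],"turn":0}]'

```text
time: 21.57
tcp_pos: [610.6, -322.5, 5.0]
tcp_rot: [[-0.216, 0.976, -0.0], [0.976, 0.216, 0.0], [0.0, -0.0, -1.0]]
wrist_force: [-0.5, -0.4, 0.1]
gripper_width: 0.661
grip_force: 32.0
```

Request:
servo_tool --deltas '[{"slide":[0,0,0],"turn":0},{"slide":[0,0,0],"turn":0},{"slide":[0,0,0],"turn":0},{"slide":[0,0,0],"turn":0},{"slide":[0,0,0],"turn":0},{"slide":[0,0,-0.4],"turn":0},{"slide":[0,0,-0.8],"turn":0},{"slide":[0,0,-1],"turn":0},{"slide":[0,0,-1],"turn":0},{"slide":[0,0,-1],"turn":0}]' --jaw 82

```text
time: 22.4
tcp_pos: [610.5, -322.5, 133.2]
tcp_rot: [[-0.216, 0.976, 0.0], [0.976, 0.216, -0.0], [-0.0, 0.0, -1.0]]
wrist_force: [1.0, 0.1, -0.5]
gripper_width: 0.96
grip_force: 0.0
```

```bash
python3 -c "
from h import *
plan(399,281,160,12.5)"
```

```text
t 22.4 tcp [ 610.5 -322.5  133.2] heading 12.5 j6 -42 zax [ 0. -0. -1.] F [ 1.   0.1 -0.5] w 82.0 grip 0.0
turn 0.0 slide [21.17 -2.53 -0.9 ] x/y axes [-0.22  0.98] [0.98 0.22]
```

Request:
servo_tool --deltas '[{"slide":[0.4,-0.1,-0.4],"turn":0},{"slide":[0.8,-0.1,-0.5],"turn":0},{"slide":[1,-0.1,0],"turn":0},{"slide":[1,-0.1,0],"turn":0},{"slide":[1,-0.1,0],"turn":0},{"slide":[1,-0.1,0],"turn":0},{"slide":[1,-0.1,0],"turn":0},{"slide":[1,-0.1,0],"turn":0},{"slide":[1,-0.1,0],"turn":0},{"slide":[1,-0.1,0],"turn":0}]' --jaw 85

```text
time: 23.23
tcp_pos: [521.2, -58.4, 159.2]
tcp_rot: [[-0.216, 0.976, 0.001], [0.976, 0.216, -0.0], [-0.0, 0.001, -1.0]]
wrist_force: [0.0, -0.2, 0.0]
gripper_width: 0.991
grip_force: 0.0
```

Request:
servo_tool --deltas '[{"slide":[1,-0.1,0],"turn":0},{"slide":[1,-0.2,0],"turn":0},{"slide":[1,-0.2,0],"turn":0},{"slide":[1,-0.2,0],"turn":0},{"slide":[1,-0.2,0],"turn":0},{"slide":[1,-0.2,0],"turn":0},{"slide":[1,-0.2,0],"turn":0},{"slide":[1,-0.1,0],"turn":0},{"slide":[1,-0.1,0],"turn":0},{"slide":[1,0,0],"turn":0}]'

```text
time: 24.07
tcp_pos: [411.8, 224.8, 159.2]
tcp_rot: [[-0.216, 0.976, 0.001], [0.976, 0.216, 0.001], [0.0, 0.001, -1.0]]
wrist_force: [-0.0, -0.1, -0.5]
gripper_width: 0.993
grip_force: 0.0
```

Request:
servo_tool --deltas '[{"slide":[1,0,0],"turn":0},{"slide":[0.5,0,0.4],"turn":0},{"slide":[0.2,0,0.6],"turn":0},{"slide":[0,0,0.6],"turn":0},{"slide":[0,0,0.3],"turn":0},{"slide":[0,0,0],"turn":0}]'

```text
time: 24.57
tcp_pos: [400.0, 272.4, 99.4]
tcp_rot: [[-0.217, 0.976, -0.003], [0.976, 0.217, -0.002], [-0.001, -0.004, -1.0]]
wrist_force: [0.3, -0.0, -0.4]
gripper_width: 0.991
grip_force: 0.0
```

```bash
python3 -c "
from h import *
plan(399,281,0.5,12.5)"
```

```text
t 24.57 tcp [400.  272.4  99.4] heading 12.5 j6 19 zax [-0.003 -0.002 -1.   ] F [ 0.3 -0.  -0.4] w 84.6 grip 0.0
turn 0.0 slide [0.29 0.04 3.3 ] x/y axes [-0.22  0.98] [0.98 0.22]
```

Request:
servo_tool --deltas '[{"slide":[0.3,0.03,0.6],"turn":0},{"slide":[0,0,0.8],"turn":0},{"slide":[0,0,0.8],"turn":0},{"slide":[0,0,0.5],"turn":0},{"slide":[0,0,0.3],"turn":0},{"slide":[0,0,0.1],"turn":0},{"slide":[0,0,0],"turn":0},{"slide":[0,0,0],"turn":0}]'

```text
time: 25.23
tcp_pos: [401.8, 282.7, 9.3]
tcp_rot: [[-0.216, 0.976, 0.002], [0.976, 0.216, 0.001], [0.001, 0.002, -1.0]]
wrist_force: [0.3, 1.1, -0.0]
gripper_width: 0.992
grip_force: 0.0
```

```bash
python3 -c "
from h import *
plan(399,281,0.5,12.5)"
```

```text
t 25.23 tcp [401.8 282.7   9.3] heading 12.5 j6 20 zax [ 0.002  0.001 -1.   ] F [ 0.3  1.1 -0. ] w 84.7 grip 0.0
turn -0.0 slide [-0.04 -0.1   0.29] x/y axes [-0.22  0.98] [0.98 0.22]
```

Request:
servo_tool --deltas '[{"slide":[0,-0.05,0.1],"turn":0},{"slide":[0,0,0.12],"turn":0},{"slide":[0,0,0.06],"turn":0},{"slide":[0,0,0],"turn":0},{"slide":[0,0,0],"turn":0}]'

```text
time: 25.65
tcp_pos: [399.1, 281.9, -0.3]
tcp_rot: [[-0.217, 0.976, -0.0], [0.976, 0.217, -0.0], [-0.0, -0.0, -1.0]]
wrist_force: [-0.7, 0.3, -0.2]
gripper_width: 0.991
grip_force: 0.0
```

Request:
servo_tool --deltas '[{"slide":[0,0,0],"turn":0},{"slide":[0,0,0],"turn":0},{"slide":[0,0,0],"turn":0},{"slide":[0,0,0],"turn":0},{"slide":[0,0,0],"turn":0},{"slide":[0,0,0],"turn":0}]' --jaw 50

```text
time: 26.15
tcp_pos: [399.3, 282.0, 0.1]
tcp_rot: [[-0.216, 0.976, 0.0], [0.976, 0.216, 0.0], [0.0, 0.0, -1.0]]
wrist_force: [-2.1, -1.1, 4.6]
gripper_width: 0.658
grip_force: 31.7
```

Request:
servo_tool --deltas '[{"slide":[0,0,-0.2],"turn":0},{"slide":[0,0,-0.6],"turn":0},{"slide":[0,0,-1],"turn":0},{"slide":[0,0,-1],"turn":0},{"slide":[0,0,-0.9],"turn":0},{"slide":[0,0,-0.4],"turn":0},{"slide":[0,0,0],"turn":0}]'

```text
time: 26.73
tcp_pos: [401.7, 283.5, 126.3]
tcp_rot: [[-0.216, 0.976, 0.006], [0.976, 0.216, 0.004], [0.003, 0.007, -1.0]]
wrist_force: [0.5, -0.2, -1.0]
gripper_width: 0.655
grip_force: 32.1
```

```bash
python3 -c "
from h import *
plan(594,-240,125,12.5)"
```

```text
t 26.73 tcp [401.7 283.5 126.3] heading 12.5 j6 20 zax [ 0.006  0.004 -1.   ] F [ 0.5 -0.2 -1. ] w 56.0 grip 32.1
turn 0.0 slide [-1.843e+01  2.480e+00  1.000e-02] x/y axes [-0.22  0.98] [0.98 0.22]
```

Request:
servo_tool --deltas '[{"slide":[-0.4,0,0],"turn":0},{"slide":[-0.8,0.1,0],"turn":0},{"slide":[-1,0.1,0],"turn":0},{"slide":[-1,0.1,0],"turn":0},{"slide":[-1,0.1,0],"turn":0},{"slide":[-1,0.1,0],"turn":0},{"slide":[-1,0.1,0],"turn":0},{"slide":[-1,0.1,0],"turn":0},{"slide":[-1,0.1,0],"turn":0},{"slide":[-1,0.1,0],"turn":0}]'

```text
time: 27.57
tcp_pos: [483.1, 16.2, 119.7]
tcp_rot: [[-0.216, 0.976, -0.005], [0.976, 0.216, -0.0], [0.001, -0.005, -1.0]]
wrist_force: [-0.4, 0.4, 0.2]
gripper_width: 0.653
grip_force: 32.1
```

Request:
servo_tool --deltas '[{"slide":[-1,0.2,0],"turn":0},{"slide":[-1,0.2,0],"turn":0},{"slide":[-1,0.2,0],"turn":0},{"slide":[-1,0.2,0],"turn":0},{"slide":[-1,0.2,0],"turn":0},{"slide":[-1,0.2,0],"turn":0},{"slide":[-1,0.2,0],"turn":0},{"slide":[-0.9,0.1,0.2],"turn":0},{"slide":[-0.5,0.1,0.4],"turn":0},{"slide":[-0.2,0,0.6],"turn":0}]'

```text
time: 28.4
tcp_pos: [588.2, -226.5, 85.0]
tcp_rot: [[-0.214, 0.977, 0.0], [0.977, 0.214, -0.001], [-0.001, 0.0, -1.0]]
wrist_force: [0.6, 0.1, 0.7]
gripper_width: 0.66
grip_force: 32.1
```

Request:
servo_tool --deltas '[{"slide":[0,0,0.6],"turn":0},{"slide":[0,0,0.5],"turn":0},{"slide":[0,0,0.2],"turn":0},{"slide":[0,0,0],"turn":0},{"slide":[0,0,0],"turn":0}]'

```text
time: 28.82
tcp_pos: [586.5, -222.9, 45.9]
tcp_rot: [[-0.216, 0.976, -0.003], [0.976, 0.216, 0.001], [0.002, -0.003, -1.0]]
wrist_force: [1.0, -0.3, -0.4]
gripper_width: 0.661
grip_force: 32.1
```

```bash
python3 -c "
from h import *
plan(594,-240,4.5,12.5)"
```

```text
t 28.82 tcp [ 586.5 -222.9   45.9] heading 12.5 j6 -36 zax [-0.003  0.001 -1.   ] F [ 1.  -0.3 -0.4] w 56.5 grip 32.1
turn -0.0 slide [-0.61  0.12  1.38] x/y axes [-0.22  0.98] [0.98 0.22]
```

Request:
servo_tool --deltas '[{"slide":[-0.4,0.1,0.1],"turn":0},{"slide":[-0.2,0,0.4],"turn":0},{"slide":[0,0,0.4],"turn":0},{"slide":[0,0,0.2],"turn":0},{"slide":[0,0,0.05],"turn":0},{"slide":[0,0,0],"turn":0},{"slide":[0,0,0],"turn":0}]'

```text
time: 29.4
tcp_pos: [594.6, -239.8, 12.9]
tcp_rot: [[-0.217, 0.976, -0.001], [0.976, 0.217, 0.0], [0.0, -0.0, -1.0]]
wrist_force: [0.3, 0.1, 0.5]
gripper_width: 0.66
grip_force: 32.1
```

```bash
python3 -c "
from h import *
plan(594,-240,4.5,12.5)"
```

```text
t 29.4 tcp [ 594.6 -239.8   12.9] heading 12.5 j6 -37 zax [-0.001  0.    -1.   ] F [0.3 0.1 0.5] w 56.4 grip 32.1
turn 0.0 slide [-0.   -0.02  0.28] x/y axes [-0.22  0.98] [0.98 0.22]
```

Request:
servo_tool --deltas '[{"slide":[0,0,0.1],"turn":0},{"slide":[0,0,0.12],"turn":0},{"slide":[0,0,0.06],"turn":0},{"slide":[0,0,0],"turn":0},{"slide":[0,0,0],"turn":0}]'

```text
time: 29.82
tcp_pos: [594.7, -240.0, 4.7]
tcp_rot: [[-0.217, 0.976, -0.0], [0.976, 0.217, 0.0], [0.0, -0.0, -1.0]]
wrist_force: [0.7, -0.1, -0.5]
gripper_width: 0.654
grip_force: 32.1
```

Request:
servo_tool --deltas '[{"slide":[0,0,0],"turn":0},{"slide":[0,0,0],"turn":0},{"slide":[0,0,0],"turn":0},{"slide":[0,0,0],"turn":0},{"slide":[0,0,0],"turn":0},{"slide":[0,0,-0.4],"turn":0},{"slide":[0,0,-0.8],"turn":0},{"slide":[0,0,-1],"turn":0},{"slide":[0,0,-1],"turn":0},{"slide":[0,0,-0.8],"turn":0}]' --jaw 82

```text
time: 30.65
tcp_pos: [595.6, -240.4, 128.2]
tcp_rot: [[-0.216, 0.976, 0.002], [0.976, 0.216, -0.001], [-0.002, 0.002, -1.0]]
wrist_force: [1.2, -0.2, -0.3]
gripper_width: 0.962
grip_force: 0.0
```

Run:
```python
from h import *
plan(447,119,120,0)
a=manip.get_image("side");b=manip.get_image("top")
ims=[]
for p,(u,v,w,h) in((a,(340,215,100,75)),(b,(265,215,60,38)),(b,(215,175,45,38)),(a,(225,145,80,75))):
    ims.append(cv2.resize(p["image"][v:v+h,u:u+w],(400,300 if w!=60 else 253),interpolation=cv2.INTER_CUBIC))
ims[1]=cv2.copyMakeBorder(ims[1],0,47,0,0,0)
cv2.imwrite("pics/q.png",np.vstack([np.hstack(ims[:2]),np.hstack(ims[2:])])[:,:,::-1])
o=ortho(b,8); hsv=cv2.cvtColor(o,cv2.COLOR_RGB2HSV)[...,2].astype(int)
# marker: bright barrel and dark cap against bench
R=hsv[280:350,170:360]; bg=np.median(R); print("bg",bg)
for nm,m in(("white",R>150),("dark",R<bg-18)):
    ys,xs=np.nonzero(m)
    if len(xs): print(nm,len(xs),"y from",Y0-170-xs.min(),"to",Y0-170-xs.max(),"ends x",X0-280-np.median(ys[xs<xs.min()+12]),X0-280-np.median(ys[xs>xs.max()-12]))
```

```text
t 30.65 tcp [ 595.6 -240.4  128.2] heading 12.5 j6 -37 zax [ 0.002 -0.001 -1.   ] F [ 1.2 -0.2 -0.3] w 82.1 grip 0.0
turn 2.5 slide [11.98 -4.95  0.25] x/y axes [0. 1.] [ 1. -0.]
bg 58.0
white 1720 y from 208 to 49 ends x 413.0 449.0
dark 483 y from 190 to 143 ends x 444.0 445.0
```

View pics/q.png

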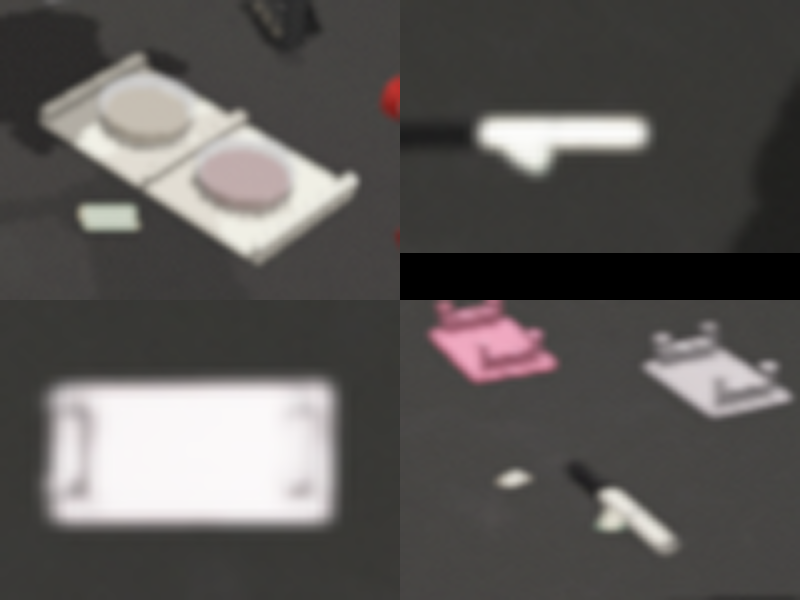

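Both dishes lie flat, one in each bay. The marker spans y 49..190 at x≈447, and the bump is a paper scrap next to it. I'll now go to the marker.

Request:
servo_tool --deltas '[{"slide":[0,0,0],"turn":0.7},{"slide":[0,0,0],"turn":0.8},{"slide":[0.4,-0.2,0],"turn":0.7},{"slide":[0.8,-0.4,0],"turn":0},{"slide":[1,-0.4,0],"turn":0},{"slide":[1,-0.4,0],"turn":0},{"slide":[1,-0.4,0],"turn":0},{"slide":[1,-0.4,0],"turn":0},{"slide":[1,-0.4,0],"turn":0},{"slide":[1,-0.4,0],"turn":0}]' --jaw 50

```text
time: 31.58
tcp_pos: [497.2, -25.7, 124.7]
tcp_rot: [[-0.026, 1.0, -0.0], [1.0, 0.026, 0.0], [0.0, -0.0, -1.0]]
wrist_force: [0.3, 0.6, -0.6]
gripper_width: 0.584
grip_force: 0.0
```

Request:
servo_tool --deltas '[{"slide":[1,-0.4,0],"turn":0},{"slide":[1,-0.4,0],"turn":0},{"slide":[1,-0.4,0],"turn":0},{"slide":[0.8,-0.3,0],"turn":0},{"slide":[0.6,-0.2,0.2],"turn":0},{"slide":[0.2,0,0.5],"turn":0},{"slide":[0,0,0.6],"turn":0},{"slide":[0,0,0.3],"turn":0},{"slide":[0,0,0],"turn":0}]'

```text
time: 32.33
tcp_pos: [441.3, 109.3, 74.4]
tcp_rot: [[-0.027, 1.0, -0.005], [1.0, 0.027, -0.001], [-0.001, -0.005, -1.0]]
wrist_force: [-0.9, -0.6, -0.4]
gripper_width: 0.586
grip_force: 0.0
```

Run:
```python
from h import *
plan(447,119.5,0.5,1.6)
a=manip.get_image("side");b=manip.get_image("top")
for uv in((220.4,185.1),(252.5,185.1),(252.5,203.5),(220.4,203.5),(236.4,194.3)): print(at(b,uv,5)[:2].round())
th=np.radians(1.8);C=np.array([590,286]);out=[]
for p,(u,v,w,h) in((a,(262,145,45,38)),(b,(215,175,45,38))):
    S=8.8; im=cv2.resize(p["image"][v:v+h,u:u+w],None,fx=S,fy=S,interpolation=cv2.INTER_CUBIC)
    for z,col,q in((5,(0,160,0),[(30,55),(30,-55),(-30,-55),(-30,55)]),(21,(255,0,0),[(15,49),(15,41),(-15,41),(-15,49)]),(21,(255,0,0),[(15,-49),(15,-41),(-15,-41),(-15,-49)])):
        pts=[]
        for l in q:
            g=C+[l[0]*np.cos(th)-l[1]*np.sin(th),l[0]*np.sin(th)+l[1]*np.cos(th)]
            pts.append((px(p,[*g,z])-[u,v]+.5)*S)
        cv2.polylines(im,[np.array(pts).astype(int)],True,col,1)
    out.append(im)
cv2.imwrite("pics/rest.png",np.hstack(out)[:,:800,::-1])
```

```text
t 32.33 tcp [441.3 109.3  74.4] heading 1.5 j6 9 zax [-0.005 -0.001 -1.   ] F [-0.9 -0.6 -0.4] w 50.1 grip 0.0
turn -0.01 slide [0.34 0.21 2.46] x/y axes [-0.03  1.  ] [1.   0.03]
[620. 345.]
[622. 229.]
[556. 226.]
[553. 341.]
[588. 285.]
```

View pics/rest.png

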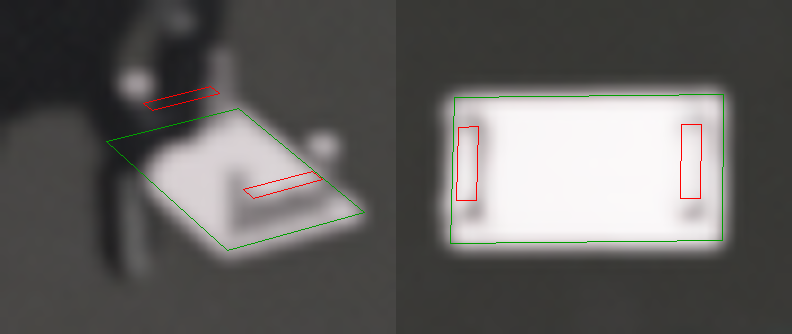

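Request:
servo_tool --deltas '[{"slide":[0.3,0.2,0.2],"turn":0},{"slide":[0,0,0.6],"turn":0},{"slide":[0,0,0.6],"turn":0},{"slide":[0,0,0.5],"turn":0},{"slide":[0,0,0.2],"turn":0},{"slide":[0,0,0],"turn":0},{"slide":[0,0,0],"turn":0}]'

```text
time: 33.02
tcp_pos: [450.4, 119.0, 14.2]
tcp_rot: [[-0.026, 1.0, 0.0], [1.0, 0.026, 0.0], [0.0, 0.0, -1.0]]
wrist_force: [-0.1, -0.6, -0.1]
gripper_width: 0.584
grip_force: 0.0
```

```bash
python3 -c "
from h import *
plan(447,119.5,3,1.6)"
```

```text
t 33.02 tcp [450.4 119.   14.2] heading 1.5 j6 10 zax [ 0.  0. -1.] F [-0.1 -0.6 -0.1] w 49.9 grip 0.0
turn -0.02 slide [ 0.02 -0.11  0.37] x/y axes [-0.03  1.  ] [1.   0.03]
```

Request:
servo_tool --deltas '[{"slide":[0,-0.1,0.1],"turn":0},{"slide":[0,0,0.15],"turn":0},{"slide":[0,0,0.1],"turn":0},{"slide":[0,0,0],"turn":0},{"slide":[0,0,0],"turn":0}]'

```text
time: 33.43
tcp_pos: [446.6, 118.8, 3.3]
tcp_rot: [[-0.026, 1.0, -0.0], [1.0, 0.026, -0.0], [-0.0, -0.0, -1.0]]
wrist_force: [0.1, -0.1, 0.3]
gripper_width: 0.585
grip_force: 0.0
```

Request:
servo_tool --deltas '[{"slide":[0,0,0],"turn":0},{"slide":[0,0,0],"turn":0},{"slide":[0,0,0],"turn":0},{"slide":[0,0,0],"turn":0},{"slide":[0,0,0],"turn":0},{"slide":[0,0,0],"turn":0},{"slide":[0,0,0],"turn":0}]' --jaw 4 --squeeze 30

```text
time: 34.02
tcp_pos: [447.0, 118.9, 3.6]
tcp_rot: [[-0.026, 1.0, 0.001], [1.0, 0.026, 0.0], [0.0, 0.001, -1.0]]
wrist_force: [-0.8, -0.9, 2.7]
gripper_width: 0.132
grip_force: 32.4
```

Request:
servo_tool --deltas '[{"slide":[0,0,-0.2],"turn":0},{"slide":[0,0,-0.6],"turn":0},{"slide":[0,0,-0.8],"turn":0},{"slide":[0,0,-0.7],"turn":0},{"slide":[0,0,-0.3],"turn":0},{"slide":[0,0,0],"turn":0}]'

```text
time: 34.52
tcp_pos: [448.8, 119.3, 83.9]
tcp_rot: [[-0.026, 1.0, 0.005], [1.0, 0.026, 0.001], [0.001, 0.005, -1.0]]
wrist_force: [0.4, 0.1, -0.8]
gripper_width: 0.132
grip_force: 32.1
```

Run:
```python
from h import *
plan(589,285,25,1.6)
a=manip.get_image("side");b=manip.get_image("top")
ims=[cv2.resize(p["image"][v:v+60,u:u+80],(400,300),interpolation=cv2.INTER_CUBIC) for p,(u,v) in((a,(235,160)),(b,(245,200)))]
cv2.imwrite("pics/m.png",np.hstack(ims)[:,:,::-1])
```

```text
t 34.52 tcp [448.8 119.3  83.9] heading 1.5 j6 10 zax [ 0.005  0.001 -1.   ] F [ 0.4  0.1 -0.8] w 11.3 grip 32.1
turn -0.02 slide [5.39 4.82 1.99] x/y axes [-0.03  1.  ] [1.   0.03]
```

View pics/m.png

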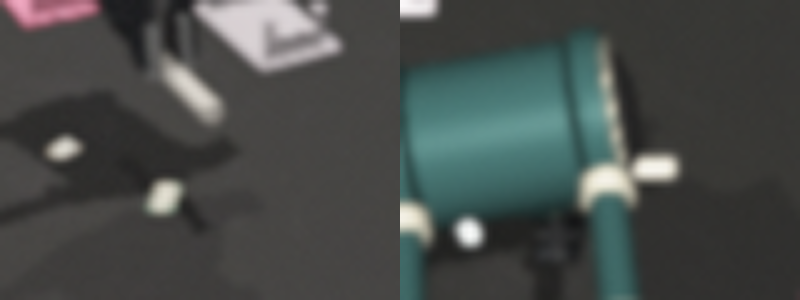

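The marker is held and the scrap stayed on the bench.

Request:
servo_tool --deltas '[{"slide":[0.4,0.3,0],"turn":0},{"slide":[0.8,0.7,0],"turn":0},{"slide":[0.9,0.8,0],"turn":0},{"slide":[0.9,0.8,0],"turn":0},{"slide":[0.9,0.8,0],"turn":0},{"slide":[0.8,0.8,0],"turn":0},{"slide":[0.5,0.5,0],"turn":0},{"slide":[0.2,0.2,0],"turn":0},{"slide":[0,0,0],"turn":0},{"slide":[0,0,0],"turn":0}]'

```text
time: 35.45
tcp_pos: [588.0, 284.3, 79.3]
tcp_rot: [[-0.027, 1.0, -0.003], [1.0, 0.027, -0.002], [-0.002, -0.003, -1.0]]
wrist_force: [-0.1, -0.3, -0.1]
gripper_width: 0.131
grip_force: 32.0
```

Run:
```python
from h import *
plan(589,285,25,1.6)
b=manip.get_image("top")
o=ortho(b,90); v=cv2.cvtColor(o,cv2.COLOR_RGB2HSV)
r=v[120:230,60:330]; m=(r[...,2]>150)&(r[...,1]<60)
s=m.astype(np.uint8)
n,l,st,c=cv2.connectedComponentsWithStats(s)
for i in range(1,n):
    if st[i,4]>80: print("blob y",Y0-60-st[i,0],"to",Y0-60-st[i,0]-st[i,2],"x",X0-120-c[i][1].round())
```

```text
t 35.45 tcp [588.  284.3  79.3] heading 1.5 j6 22 zax [-0.003 -0.002 -1.   ] F [-0.1 -0.3 -0.1] w 11.2 grip 32.0
turn -0.01 slide [0.03 0.04 1.81] x/y axes [-0.03  1.  ] [1.   0.03]
blob y 71 to 55 x 624.0
blob y 273 to 213 x 577.0
blob y 308 to 275 x 578.0
```

Request:
servo_tool --deltas '[{"slide":[0,0,0.3],"turn":0},{"slide":[0,0,0.5],"turn":0},{"slide":[0,0,0.4],"turn":0},{"slide":[0,0,0.3],"turn":0},{"slide":[0,0,0.1],"turn":0},{"slide":[0,0,0],"turn":0},{"slide":[0,0,0],"turn":0}]'

```text
time: 36.08
tcp_pos: [589.3, 284.3, 33.2]
tcp_rot: [[-0.026, 1.0, -0.0], [1.0, 0.026, -0.0], [-0.0, -0.0, -1.0]]
wrist_force: [-0.2, -0.4, -0.1]
gripper_width: 0.129
grip_force: 32.0
```

```bash
python3 -c "
from h import *
plan(589,285,25,1.6)"
```

```text
t 36.08 tcp [589.3 284.3  33.2] heading 1.5 j6 22 zax [-0. -0. -1.] F [-0.2 -0.4 -0.1] w 11.0 grip 32.0
turn -0.02 slide [ 0.02 -0.01  0.27] x/y axes [-0.03  1.  ] [1.   0.03]
```

Request:
servo_tool --deltas '[{"slide":[0,0,0.1],"turn":0},{"slide":[0,0,0.12],"turn":0},{"slide":[0,0,0.05],"turn":0},{"slide":[0,0,0],"turn":0},{"slide":[0,0,0],"turn":0}]'

```text
time: 36.5
tcp_pos: [589.3, 284.6, 25.2]
tcp_rot: [[-0.026, 1.0, -0.0], [1.0, 0.026, -0.0], [-0.0, -0.0, -1.0]]
wrist_force: [-0.4, 0.0, -0.3]
gripper_width: 0.134
grip_force: 32.0
```

Request:
servo_tool --deltas '[{"slide":[0,0,0.02],"turn":0},{"slide":[0,0,0],"turn":0},{"slide":[0,0,0],"turn":0},{"slide":[0,0,0],"turn":0},{"slide":[0,0,0],"turn":0},{"slide":[0,0,-0.3],"turn":0},{"slide":[0,0,-0.6],"turn":0},{"slide":[0,0,-0.9],"turn":0},{"slide":[0,0,-1],"turn":0},{"slide":[0,0,-1],"turn":0}]' --jaw 50

```text
time: 37.33
tcp_pos: [588.9, 284.4, 139.9]
tcp_rot: [[-0.026, 1.0, -0.001], [1.0, 0.026, -0.0], [-0.0, -0.001, -1.0]]
wrist_force: [0.4, 0.4, 0.5]
gripper_width: 0.586
grip_force: 0.0
```

Request:
servo_tool --deltas '[{"slide":[0,-0.6,-0.5],"turn":0},{"slide":[0,-1,0],"turn":0},{"slide":[0,-1,0],"turn":0},{"slide":[0,-1,0],"turn":0},{"slide":[0,-0.5,0],"turn":0},{"slide":[0,0,0],"turn":0}]'

```text
time: 37.83
tcp_pos: [463.1, 281.0, 154.0]
tcp_rot: [[-0.028, 1.0, -0.002], [1.0, 0.028, -0.0], [-0.0, -0.002, -1.0]]
wrist_force: [-0.0, -0.8, 0.2]
gripper_width: 0.588
grip_force: 0.0
```

Run:
```python
from h import *
a=manip.get_image("side");b=manip.get_image("top"); s=manip.observe(); print(s["time"],s["tcp_pos"])
def c(p,u,v,w,h): return cv2.resize(p["image"][v:v+h,u:u+w],(400,300),interpolation=cv2.INTER_CUBIC)
cv2.imwrite("pics/end.png",np.vstack([np.hstack([c(a,255,140,60,45),c(b,210,170,60,45)]),np.hstack([c(a,300,150,160,120),c(b,285,140,160,120)])])[:,:,::-1])
```

```text
37.9333 [466.66418348 281.66692409 154.58311163]
```

View pics/end.png

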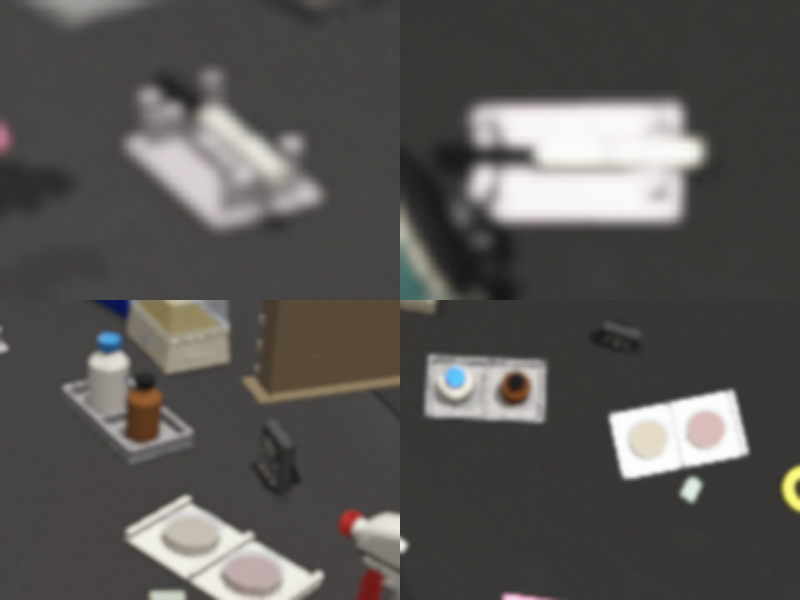

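The marker lies in both cradles and is centred, both bottles stand in their bays, and both dishes lie flat within the plate. The tape roll and the timer are untouched.

```bash
python3 -c "
from cell import manip
print(manip.close_job())"
```

```text
the job is handed in; nothing more can be done
None
```

The job is handed in, at about 38 s of the 112 s: the white and brown bottles stand one in each bay of the bottle tray, the two petri dishes lie flat one in each bay of the dish tray, and the marker lies centred in both cradles of the grey rest.

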